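# Move the spices into the new rack in their order

## Task

The old wooden spice rack is being replaced by the steel wire rack. Move the three spice jars and the salt shaker across, each upright and set down gently (not dropped) on the floor of a cell of its own, so that they stand in the steel rack in the same left-to-right order, seen from the robot, as they stand now in the wooden rack; the coloured label clips on the wooden rack show that order and stay where they are.

Things in the scene. Friction and masses are not known exactly. Their poses are not given: they have to be found in the camera images.
- wooden_rack: old rack, full: low open box of pale beech, 88 mm deep, 291 mm long, fixed, lengthwise across the view (yaw within 0.12). Origin: centre of underside; x to its back, y to its left (robot view). Four cells, centres at x = 0, y = 0.102 (leftmost), 0.034, -0.034, -0.102; cell floor at z = 0.014. Rails front and back to 44 mm high, dividers 40 mm, end panels 62 mm.
- steel_rack: new rack, empty: bright steel wire, 74x302 mm, fixed, lengthwise across the view (yaw within 0.12), before or behind the old one. Origin: centre of underside; x to its back, y to its left (robot view). Four cells, centres at x = 0, y = 0.102 (leftmost), 0.034, -0.034, -0.102; cell floor at z = 0.014. Cells 63 mm square, wires to z = 0.051, end loops to 0.077.
- green_jar: glass spice jar with a dark green cap, 46 mm across, 106 mm tall, about 0.11 kg. Origin at the centre of its underside, z up its axis; its yaw is arbitrary. Grip it across the cap from above, fingers in front of and behind it (closing along the rack's x), not between neighbours: the jars stand 68 mm apart.
- red_jar: glass spice jar with a red cap, 45 mm across, 106 mm tall, about 0.11 kg. Origin at the centre of its underside, z up its axis; its yaw is arbitrary. Grip it across the cap from above, fingers in front of and behind it (closing along the rack's x), not between neighbours: the jars stand 68 mm apart.
- mustard_jar: glass spice jar with a mustard-yellow cap, 42 mm across, 96 mm tall, about 0.11 kg. Origin at the centre of its underside, z up its axis; its yaw is arbitrary. Grip it across the cap from above, fingers in front of and behind it (closing along the rack's x), not between neighbours: the jars stand 68 mm apart.
- salt_shaker: glass salt shaker with a pale grey domed top and a flat white foot, 44 mm across, 90 mm tall, about 0.11 kg. Origin at the centre of its underside, z up its axis; its yaw is arbitrary. The top narrows from 44 mm at 66 mm height to 34 mm, so grip it about 62 mm above its underside; fingers in front of and behind it, as for the jars.
- clip_green: small dark green plastic label clip, 34 mm wide, fixed on the front rail of the wooden rack, marks the cell of the green-capped jar. Origin on the rail's top edge, 44 mm above the worktop and 40 mm straight in front of the centre of that cell (rack x = -0.040).
- clip_red: small red plastic label clip, 34 mm wide, fixed on the front rail of the wooden rack, marks the cell of the red-capped jar. Origin on the rail's top edge, 44 mm above the worktop and 40 mm straight in front of the centre of that cell (rack x = -0.040).
- clip_mustard: small mustard-yellow plastic label clip, 34 mm wide, fixed on the front rail of the wooden rack, marks the cell of the mustard-capped jar. Origin on the rail's top edge, 44 mm above the worktop and 40 mm straight in front of the centre of that cell (rack x = -0.040).
- clip_grey: small off-white plastic label clip, 34 mm wide, fixed on the front rail of the wooden rack, marks the cell of the salt shaker. Origin on the rail's top edge, 44 mm above the worktop and 40 mm straight in front of the centre of that cell (rack x = -0.040).
Things that resemble listed ones, but are neither listed nor needed, are in the scene too. Leave any orange, pink or turquoise look-alike of the salt_shaker alone.

How it is judged:
At the end, for the whole second after the job is handed in: Each of the four stands in the cell of the steel rack that has the same number from the left as the cell of its coloured clip in the wooden rack: within 12 mm of the cell's centre in x and y, its underside within 4 mm of the cell's floor, upright within 0.1 rad, released and at rest (((y of clip_green in the frame of wooden_rack between 0.085 and 0.119 m and y of green_jar in the frame of steel_rack between 0.09 and 0.114 m) or (y of clip_green in the frame of wooden_rack between 0.017 and 0.051 m and y of green_jar in the frame of steel_rack between 0.022 and 0.046 m) or (y of clip_green in the frame of wooden_rack between -0.051 and -0.017 m and y of green_jar in the frame of steel_rack between -0.046 and -0.022 m) or (y of clip_green in the frame of wooden_rack between -0.119 and -0.085 m and y of green_jar in the frame of steel_rack between -0.114 and -0.09 m)) and x of green_jar in the frame of steel_rack between -0.012 and 0.012 m and z of green_jar in the frame of steel_rack between 0.01 and 0.018 m and angle between each of green_jar, red_jar, mustard_jar, salt_shaker's own z axis and vertical below 0.1 rad and linear speed of each of green_jar, red_jar, mustard_jar, salt_shaker below 0.02 m/s and angular speed of each of green_jar, red_jar, mustard_jar, salt_shaker below 0.2 rad/s and ((y of clip_red in the frame of wooden_rack between 0.085 and 0.119 m and y of red_jar in the frame of steel_rack between 0.09 and 0.114 m) or (y of clip_red in the frame of wooden_rack between 0.017 and 0.051 m and y of red_jar in the frame of steel_rack between 0.022 and 0.046 m) or (y of clip_red in the frame of wooden_rack between -0.051 and -0.017 m and y of red_jar in the frame of steel_rack between -0.046 and -0.022 m) or (y of clip_red in the frame of wooden_rack between -0.119 and -0.085 m and y of red_jar in the frame of steel_rack between -0.114 and -0.09 m)) and x of red_jar in the frame of steel_rack between -0.012 and 0.012 m and z of red_jar in the frame of steel_rack between 0.01 and 0.018 m and ((y of clip_mustard in the frame of wooden_rack between 0.085 and 0.119 m and y of mustard_jar in the frame of steel_rack between 0.09 and 0.114 m) or (y of clip_mustard in the frame of wooden_rack between 0.017 and 0.051 m and y of mustard_jar in the frame of steel_rack between 0.022 and 0.046 m) or (y of clip_mustard in the frame of wooden_rack between -0.051 and -0.017 m and y of mustard_jar in the frame of steel_rack between -0.046 and -0.022 m) or (y of clip_mustard in the frame of wooden_rack between -0.119 and -0.085 m and y of mustard_jar in the frame of steel_rack between -0.114 and -0.09 m)) and x of mustard_jar in the frame of steel_rack between -0.012 and 0.012 m and z of mustard_jar in the frame of steel_rack between 0.01 and 0.018 m and ((y of clip_grey in the frame of wooden_rack between 0.085 and 0.119 m and y of salt_shaker in the frame of steel_rack between 0.09 and 0.114 m) or (y of clip_grey in the frame of wooden_rack between 0.017 and 0.051 m and y of salt_shaker in the frame of steel_rack between 0.022 and 0.046 m) or (y of clip_grey in the frame of wooden_rack between -0.051 and -0.017 m and y of salt_shaker in the frame of steel_rack between -0.046 and -0.022 m) or (y of clip_grey in the frame of wooden_rack between -0.119 and -0.085 m and y of salt_shaker in the frame of steel_rack between -0.114 and -0.09 m)) and x of salt_shaker in the frame of steel_rack between -0.012 and 0.012 m and z of salt_shaker in the frame of steel_rack between 0.01 and 0.018 m); the robot touches nothing.
It fails at once if a jar or the shaker is tipped by more than about 35 degrees (angle between any of green_jar, red_jar, mustard_jar, salt_shaker's own z axis and vertical above 0.6 rad).
It fails at once if one is dropped into the steel rack (moves faster than 0.65 m/s within its cells, as after a fall of over 2 cm) ((linear speed of green_jar above 0.65 m/s and z of green_jar in the frame of steel_rack below 0.055 m and x of green_jar in the frame of steel_rack between -0.034 and 0.034 m and y of green_jar in the frame of steel_rack between -0.138 and 0.138 m) or (linear speed of red_jar above 0.65 m/s and z of red_jar in the frame of steel_rack below 0.055 m and x of red_jar in the frame of steel_rack between -0.034 and 0.034 m and y of red_jar in the frame of steel_rack between -0.138 and 0.138 m) or (linear speed of mustard_jar above 0.65 m/s and z of mustard_jar in the frame of steel_rack below 0.055 m and x of mustard_jar in the frame of steel_rack between -0.034 and 0.034 m and y of mustard_jar in the frame of steel_rack between -0.138 and 0.138 m) or (linear speed of salt_shaker above 0.65 m/s and z of salt_shaker in the frame of steel_rack below 0.055 m and x of salt_shaker in the frame of steel_rack between -0.034 and 0.034 m and y of salt_shaker in the frame of steel_rack between -0.138 and 0.138 m)).
It also fails if it takes over 80 s, if anything falls off the work surface, if the arm or the gripper's body presses on something with over 40 N, if the wrist force passes 120 N, or if a joint passes its speed limit or range.

## Robot

A 6-joint arm with a two-finger parallel gripper is mounted at the origin on a cart in front of the work surface, level with it; the furniture and walls round the work are solid. World frame = base frame: x ahead of the robot, y to its left, z up, the work surface at z = 0. Lengths are in m, angles in rad, forces in N, time in s.
With the tool pointing down it reaches from about 0.4 to 0.825 m from the base axis. Payload 7 kg.
Tool frame: the origin (TCP) lies at the very end of the fingers, on their centre line; the grasp point (between the pads) lies 19 mm behind it; z points along the fingers, y is the line along which they close (so a half turn about z gives the same grasp; the last joint's range is limited). The gripper opens to 88 mm and grips with 3 to 60 N. Pads are 19 mm wide; open, the fingers measure 130 mm over their backs; the gripper's body (78 mm by 193 mm) begins 47 mm behind the grasp point.
Start: joints at [1.453, 0.359, 0.012, 0, -1.224, -0.288], TCP at [0.266, 0.62, 0.227] pointing down, gripper open.
Joint ranges: [-3.07, 3.07], [-1.43, 2.12], [-1.02, 1.25], [-3.03, 1.67], [-3.05, -0], [-3.03, 3.03]. Speed limits (rad/s): [2.39, 2.39, 3.01, 3.14, 3.14, 3.14].

## Interface

Orientations are given as [roll, pitch, yaw] about the fixed x, y, z axes, in that order (R = Rz(yaw) Ry(pitch) Rx(roll)).
In Python, from station import arm, grab_frame gives the robot as it stands.
- The arm moves only by the tool jog_arm, never from a script. Its argument "deltas" is a list that holds one entry, the list of rows, each a list of 4 numbers: the shift along the tool's x, y, z in units of 60 mm (1.0 is 60 mm), then the turn about the tool's z in units of 5 degrees (1.0 is 5 degrees). A call has 1 to 8 rows; each row is the pose to reach, as a shift and turn from the pose commanded when the call began, along the tool's axes at that moment; what a row does not reach only later rows make up. A row lasts 1/8 s, in which the tool goes at most 62.5 mm and 10.7 degrees, less where a joint would pass 70% of its speed; a pose out of reach is approached as far as the arm can. A call with a gripper value outside its range is refused whole. "grip" is the finger opening in mm, from 0 to 87.6, set as the call begins (left out, the last holds). The fingers move at their own pace and stop on an object; "squeeze" is the grip in N (left out, the last holds). Time passes only in rows, so rows that repeat a pose let the fingers close. It gives the time, the measured TCP pose, the force, the opening and the grip force at its end, in the units of the state.
- arm.get_state(): the state, without advancing time (a new reading comes with each control period).
- grab_frame(name): name is "scene" or "side" or "wrist"; returns a dict with "img" (420x560x3 uint8, red, green, blue), "vfov" (degrees; the focal length in pixels is half the picture's height over the tangent of half this angle, whatever the lens; pixels are square), "cx", "cy" (the principal point, pixels), "xyz" and "rotation" of the camera in the world. Camera axes: x right, y down, z forward; pixel columns grow to the right and rows downward; lengths in m; the calibration is good to about 2 mm. A picture is of the moment at which its call begins. There is no depth.
- arm.job_done(): hands the job in; it is judged then, once.
The state is a dict: "t": time; "q": joint angles; "qd": joint speeds; "joint_efforts": joint torques, N m; "eef_pos": TCP position; "ee_rot": TCP orientation; "force": force on the tool from outside, world axes, zero at the start; "moment": the same for the moment, N m; "width": finger opening in m; "gripper_force": force on a finger pad.
Only numpy, scipy, OpenCV 4.12 (cv2) and the standard library are available. Lean on these libraries where they do the work, as an engineer would, in place of code of your own. Each camera call takes 0.05 s, during which the arm holds its last target. There are 200 camera calls.

## Working session

There is one attempt and no reset: what is moved stays moved. The work goes in short steps, Python scripts to look and compute and a tool call to move; the robot and the scene stay as the last step left them, time stands still between calls to the robot, and variables do not carry over. Pictures are saved under pics/ and viewed, at most 14 in all, crops included, and the job is handed in when it is done.

Besides the shell and the picture viewer there is one more tool, called after "Emit:" as name(argument=value, ...), one argument or row to a line, values as JSON. jog_arm: Moves the arm, as the interface text tells. Its arguments: {"type":"object","properties":{"deltas":{"type":"array"},"grip":{"type":"number"},"squeeze":{"type":"number"}},"required":["deltas"]}

```bash
mkdir -p pics; cat > h.py <<'E'
import numpy as np,cv2
from station import arm,grab_frame
def shot(n,f=None):
    d=grab_frame(n)
    if f: cv2.imwrite('pics/'+f,cv2.cvtColor(d['img'],cv2.COLOR_RGB2BGR))
    return d
def foc(d): return d['img'].shape[0]/2/np.tan(np.radians(d['vfov'])/2)
def ray(d,u,v):
    f=foc(d); r=np.array(d['rotation'])@np.array([(u-d['cx'])/f,(v-d['cy'])/f,1]); return np.array(d['xyz']),r
def plane(d,u,v,z):
    o,r=ray(d,u,v); return o+r*(z-o[2])/r[2]
def proj(d,p):
    c=np.array(d['rotation']).T@(np.array(p)-np.array(d['xyz'])); return foc(d)*c[:2]/c[2]+[d['cx'],d['cy']]
E
python3 - <<'E'
from h import *
import pickle
for n in ['scene','side','wrist']:
    d=shot(n,n+'0.png'); pickle.dump(d,open(n+'0.pkl','wb')); print(n,d['vfov'],d['cx'],d['cy'],np.round(d['xyz'],3),np.round(d['rotation'],3).tolist())
s=arm.get_state(); print(s)
E
```

```text
scene 51.61020742895721 274.82073780905876 214.8707136270705 [-0.051 -0.302  0.49 ] [-2.109, -0.02, -0.987]
side 47.855290740451395 282.8424665018669 215.74262499730912 [0.424 0.803 0.514] [-2.126, 0.008, -2.984]
wrist 64.47396605209755 280.8060092374704 216.28363391400345 [0.328 0.593 0.384] [2.891, -0.001, -1.976]
{'t': 0.15, 'q': array([ 1.45308743e+00,  3.59235996e-01,  1.12700405e-02, -2.54496972e-04,
       -1.22409715e+00, -2.88135764e-01]), 'qd': array([ 0.00023305, -0.00174161,  0.00486265, -0.00017231, -0.0015659 ,
        0.00103845]), 'joint_efforts': array([ 2.38497843e-03, -5.83277321e+01,  2.93289202e+01,  7.00128704e+00,
        8.73713347e-03, -1.06112459e-04]), 'eef_pos': array([0.26634348, 0.61982843, 0.22582942]), 'ee_rot': array([ 3.14031010e+00, -1.30596084e-04, -4.05931201e-01]), 'force': array([ 0.16465381, -0.07703363, -0.65771367]), 'moment': array([ 0.00348405,  0.00536887, -0.00595872]), 'gripper_force': 0.0, 'width': 0.08771777641140636}
```

View pics/scene0.png

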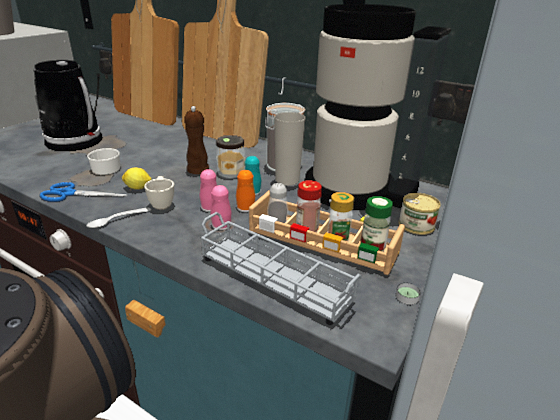

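View pics/side0.png

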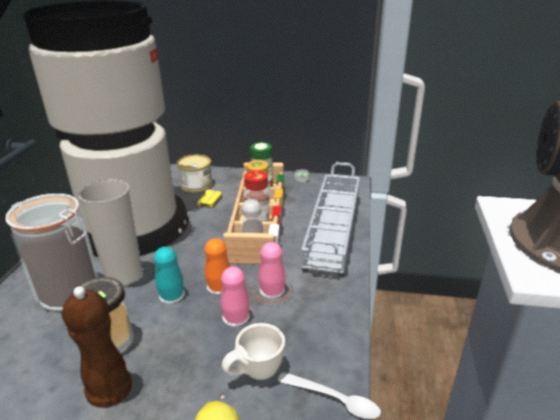

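The scene view shows the order salt (white clip, px 267,225), red (299,233), mustard (332,241), green (368,252), from left to right. The steel rack is in front of the wooden one, with corners near (204,240), (338,318) and (355,272). The side view shows the same layout, with a pink shaker at (271,270) close to the left end of the steel rack.

```bash
cat >> h.py <<'E'
from scipy.spatial.transform import Rotation as Ro
_p=[]
def _fix(d):
    d['rotation']=Ro.from_euler('xyz',np.array(d['rotation'])).as_matrix() if np.ndim(d['rotation'])==1 else np.array(d['rotation']); return d
_s=shot
def shot(n,f=None): return _fix(_s(n,f))
def blobs(d,lo,hi,roi,amin=15):
    x0,y0,x1,y1=roi; h=cv2.cvtColor(d['img'],cv2.COLOR_RGB2HSV)[y0:y1,x0:x1]
    m=cv2.inRange(h,lo,hi); n,l,s,c=cv2.connectedComponentsWithStats(m)
    return [(s[i][4],np.round(c[i]+[x0,y0],1),(s[i][:4]+[x0,y0,0,0]).tolist()) for i in range(1,n) if s[i][4]>=amin]
E
python3 - <<'E'
from h import *
from h import _fix
import pickle
C={'red':((0,150,80),(6,255,255)),'must':((15,150,90),(28,255,255)),'green':((55,80,20),(90,255,255)),'white':((0,0,180),(180,40,255))}
for n,roi in (('scene',(250,170,410,275)),('side',(225,135,300,250))):
    d=_fix(pickle.load(open(n+'0.pkl','rb')))
    for k,(a,b) in C.items():
        for s,c,bb in blobs(d,a,b,roi): print(n,k,s,c,bb,'z.044',np.round(plane(d,*c,.044)[:2],3),'z.10',np.round(plane(d,*c,.10)[:2],3))
d=pickle.load(open('scene0.pkl','rb'))
a=cv2.resize(d['img'][175:330,190:410],None,fx=3.6,fy=3.6,interpolation=cv2.INTER_CUBIC)
cv2.imwrite('pics/c1.png',a[:,:,::-1])
d=pickle.load(open('side0.pkl','rb'))
a=cv2.resize(d['img'][130:290,220:380],None,fx=3.7,fy=3.7,interpolation=cv2.INTER_CUBIC)
cv2.imwrite('pics/c2.png',a[:,:,::-1])
E
```

```text
scene red 380 [309.4 190.1] [298, 180, 24, 20] z.044 [0.712 0.1  ] z.10 [0.616 0.049]
scene red 134 [298.9 229.1] [290, 223, 19, 19] z.044 [0.56  0.037] z.10 [ 0.484 -0.006]
scene red 16 [340.6 234.3] [335, 233, 10, 5] z.044 [ 0.59  -0.037] z.10 [ 0.51 -0.07]
scene red 31 [379.5 245.6] [373, 244, 11, 6] z.044 [ 0.597 -0.111] z.10 [ 0.516 -0.135]
scene must 362 [341.5 201.9] [330, 192, 24, 20] z.044 [0.705 0.017] z.10 [ 0.61  -0.023]
scene must 201 [331.9 240.2] [322, 232, 21, 21] z.044 [ 0.563 -0.032] z.10 [ 0.486 -0.066]
scene green 144 [256.5 180. ] [251, 170, 10, 23] z.044 [0.685 0.224] z.10 [0.592 0.158]
scene green 423 [378.6 207.9] [365, 196, 28, 23] z.044 [ 0.727 -0.057] z.10 [ 0.629 -0.088]
scene green 130 [341.  228.3] [332, 222, 18, 18] z.044 [ 0.61  -0.028] z.10 [ 0.527 -0.062]
scene green 168 [368.1 249.5] [358, 242, 21, 21] z.044 [ 0.574 -0.099] z.10 [ 0.495 -0.124]
scene white 116 [278.2 188. ] [272, 183, 14, 11] z.044 [0.68  0.162] z.10 [0.588 0.103]
scene white 73 [379.4 201. ] [372, 198, 15, 7] z.044 [ 0.756 -0.048] z.10 [ 0.655 -0.079]
scene white 19 [303.2 201. ] [
[... 1026 characters left out ...]
9]
side must 118 [257.1 166.5] [247, 162, 20, 10] z.044 [ 0.637 -0.145] z.10 [ 0.612 -0.032]
side must 74 [278.1 193.1] [274, 188, 9, 11] z.044 [ 0.57 -0.03] z.10 [0.552 0.069]
side green 241 [260.8 151.6] [250, 143, 23, 16] z.044 [ 0.645 -0.227] z.10 [ 0.619 -0.104]
side green 35 [280.6 177.6] [278, 175, 6, 6] z.044 [ 0.576 -0.099] z.10 [0.558 0.009]
side white 45 [260.3 145.7] [255, 143, 11, 6] z.044 [ 0.653 -0.261] z.10 [ 0.626 -0.135]
side white 188 [250.3 205.4] [242, 199, 17, 14] z.044 [0.615 0.027] z.10 [0.593 0.119]
side white 15 [245.5 218.3] [244, 215, 5, 7] z.044 [0.614 0.074] z.10 [0.591 0.161]
side white 110 [273.6 229.4] [269, 224, 10, 13] z.044 [0.556 0.104] z.10 [0.54  0.187]
```

View pics/c1.png

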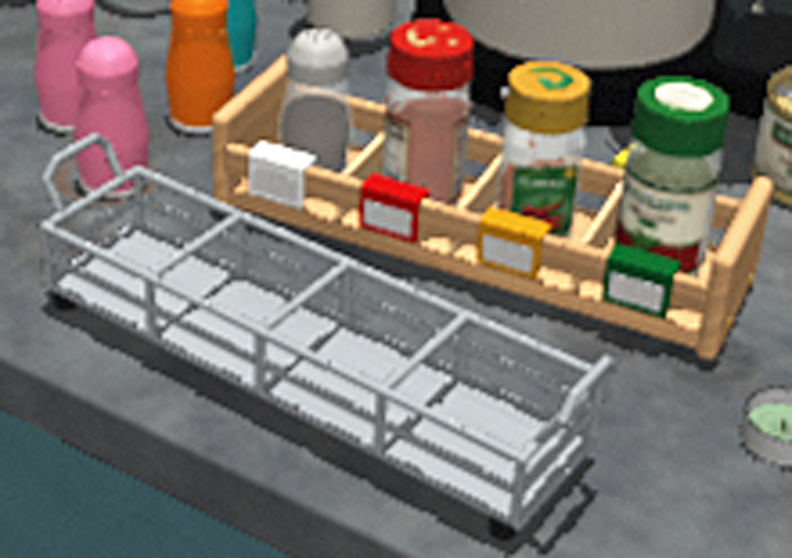

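View pics/c2.png

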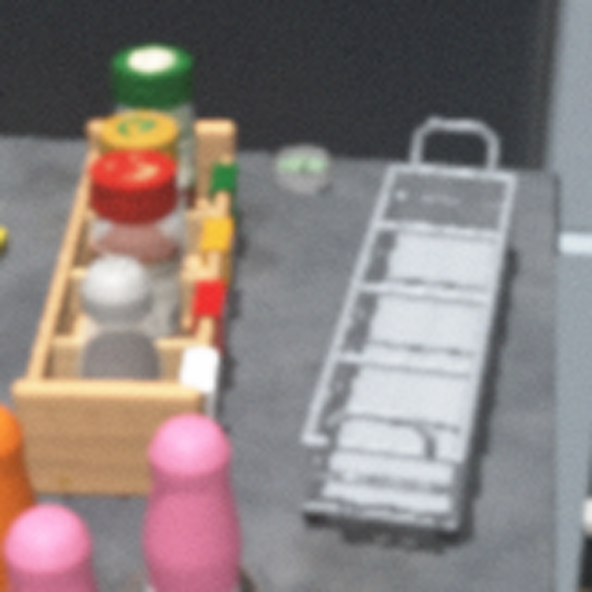

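The scene crop shows the steel rack's top wire corners and divider junctions: front row from (46,228) to (519,460), back row from (137,170) to (603,368). The side crop shows the same junctions, from (392,172) and (515,178) down to (308,440). The ray points for the clips agree between the two views.

```bash
cat > m.py <<'E'
from h import *
from h import _fix
import pickle
S=_fix(pickle.load(open('scene0.pkl','rb')));D=_fix(pickle.load(open('side0.pkl','rb')))
def rigid(M,P):
    M,P=np.array(M),np.array(P); a,b=M-M.mean(0),P-P.mean(0)
    th=np.arctan2((a[:,0]*b[:,1]-a[:,1]*b[:,0]).sum(),(a*b).sum()); c,s=np.cos(th),np.sin(th);R=np.array([[c,-s],[s,c]])
    t=P.mean(0)-R@M.mean(0); return t,th,np.round(1e3*((R@M.T).T+t-P),1).tolist()
ys=[.149,.068,0,-.068,-.149]
sc=[(46,228,-1,0),(153,281,-1,1),(262,330,-1,2),(380,392,-1,3),(519,460,-1,4),(137,170,1,0),(242,214,1,1),(347,262,1,2),(464,317,1,3),(603,368,1,4)]
sd=[(308,440,1,0),(336,357,1,1),(363,288,1,2),(378,228,1,3),(392,172,1,4),(478,373,-1,1),(487,302,-1,2),(495,235,-1,3),(515,178,-1,4)]
for nm,d,L,o,f in (('scene',S,sc,(190,175),3.6),('side',D,sd,(220,130),3.7)):
    P=[plane(d,o[0]+(a+.5)/f-.5,o[1]+(b+.5)/f-.5,.049)[:2] for a,b,_,_ in L]
    M=[(.0355*x,ys[i]) for _,_,x,i in L]
    print('steel',nm,rigid(M,P))
yc=[.102,.034,-.034,-.102]
# clips: centroid of face approx 6mm below the top
for nm,d,c in (('scene',S,[(268,219),(298.9,229.1),(331.9,240.2),(368.1,249.5)]),('side',D,[(273.6,229.4),(275.8,210.5),(278.1,193.1)])):
    for z in (.044,.039):
        print('wood',nm,z,rigid([(-.042,y) for y in yc][:len(c)],[plane(d,*p,z)[:2] for p in c]))
def tri(p,q):
    (o1,r1),(o2,r2)=ray(S,*p),ray(D,*q); t=np.linalg.lstsq(np.c_[r1,-r2],o2-o1,rcond=None)[0]
    a,b=o1+t[0]*r1,o2+t[1]*r2; return np.round((a+b)/2,4),round(1e3*np.linalg.norm(a-b),1)
print('red',tri((309.4,190.1),(255.4,180.1)));print('must',tri((341.5,201.9),(257.3,167)));print('green',tri((378.6,207.9),(260.8,151.6)));print('salt',tri((278.2,188),(250.5,205.4)))
E
python3 m.py
```

```text
steel scene (array([0.45414788, 0.021787  ]), np.float64(-0.05440590194697683), [[-0.3, 12.0], [0.2, 3.2], [-2.0, -0.1], [1.0, -0.7], [0.9, -11.9], [1.1, 10.6], [-0.9, 0.3], [0.6, -0.9], [3.2, -0.3], [-3.8, -12.1]])
steel side (array([0.45239621, 0.02732077]), np.float64(-0.05707722491048838), [[0.9, 12.6], [1.3, 2.1], [4.2, 1.3], [2.4, -1.3], [-0.1, -13.9], [-0.8, 2.0], [-2.8, 0.6], [-4.8, 3.9], [-0.2, -7.4]])
wood scene 0.044 (array([0.60541363, 0.00588925]), np.float64(0.07766077780347205), [[-1.3, -1.0], [0.5, 0.0], [3.2, 1.1], [-2.3, -0.2]])
wood scene 0.039 (array([0.61229866, 0.00929929]), np.float64(0.07766077780347197), [[-1.3, -2.1], [0.5, -0.4], [3.2, 1.5], [-2.4, 1.0]])
wood side 0.044 (array([0.60805406, 0.00810166]), np.float64(0.10589703844246846), [[-0.0, 1.3], [-0.1, -1.0], [0.1, -0.3]])
wood side 0.039 (array([ 6.09531981e-01, -3.42982217e-05]), np.float64(0.1058970384424682), [[0.0, 0.6], [-0.1, -1.0], [0.1, 0.4]])
red (array([0.6   , 0.041 , 0.1088]), np.float64(1.4))
must (array([ 0.609 , -0.0239,  0.102 ]), np.float64(2.5))
green (array([ 0.6165, -0.0918,  0.1064]), np.float64(1.5))
salt (array([0.5954, 0.1085, 0.0946]), np.float64(2.1))
```

```bash
cat >> h.py <<'E'
def go(x,y,z,yaw,frm=None):
    s=arm.get_state(); p=np.array(s['eef_pos']); w=s['ee_rot'][2]
    if frm is not None: p,w=np.array(frm[:3]),frm[3]
    c,q=np.cos(w),np.sin(w); d=np.array([x,y,z])-p
    t=np.array([d[0]*c+d[1]*q, d[0]*q-d[1]*c, -d[2]])/.06
    tu=-np.degrees((yaw-w+np.pi)%(2*np.pi)-np.pi)/5
    print('t',round(s['t'],2),'pos',np.round(p,4),'yaw',round(w,4),'width',round(s['width'],4),'F',np.round(s['force'],1),'-> delta',np.round(t,3),'turn',round(tu,3),'mm',round(1e3*np.linalg.norm(d)))
E
python3 - <<'E'
from m import *
for nm,d,u,v,z in [('base',D,188,218,.03),('upper',D,170,170,.12),('can_bot',D,142,275,0),('can_top',D,133,185,.13),('appl_left',S,316,175,.1),('can_scene_bot',S,290,185,0),('mill top',D,80,295,.2)]: print(nm,plane(d,u,v,z)[:2].round(3))
go(.52,.09,.30,-1.5)
E
```

```text
steel scene (array([0.45414788, 0.021787  ]), np.float64(-0.05440590194697683), [[-0.3, 12.0], [0.2, 3.2], [-2.0, -0.1], [1.0, -0.7], [0.9, -11.9], [1.1, 10.6], [-0.9, 0.3], [0.6, -0.9], [3.2, -0.3], [-3.8, -12.1]])
steel side (array([0.45239621, 0.02732077]), np.float64(-0.05707722491048838), [[0.9, 12.6], [1.3, 2.1], [4.2, 1.3], [2.4, -1.3], [-0.1, -13.9], [-0.8, 2.0], [-2.8, 0.6], [-4.8, 3.9], [-0.2, -7.4]])
wood scene 0.044 (array([0.60541363, 0.00588925]), np.float64(0.07766077780347205), [[-1.3, -1.0], [0.5, 0.0], [3.2, 1.1], [-2.3, -0.2]])
wood scene 0.039 (array([0.61229866, 0.00929929]), np.float64(0.07766077780347197), [[-1.3, -2.1], [0.5, -0.4], [3.2, 1.5], [-2.4, 1.0]])
wood side 0.044 (array([0.60805406, 0.00810166]), np.float64(0.10589703844246846), [[-0.0, 1.3], [-0.1, -1.0], [0.1, -0.3]])
wood side 0.039 (array([ 6.09531981e-01, -3.42982217e-05]), np.float64(0.1058970384424682), [[0.0, 0.6], [-0.1, -1.0], [0.1, 0.4]])
red (array([0.6   , 0.041 , 0.1088]), np.float64(1.4))
must (array([ 0.609 , -0.0239,  0.102 ]), np.float64(2.5))
green (array([ 0.6165, -0.0918,  0.1064]), np.float64(1.5))
salt (array([0.5954, 0.1085, 0.0946]), np.float64(2.1))
base [0.73  0.068]
upper [0.762 0.046]
can_bot [0.767 0.211]
can_top [0.796 0.13 ]
appl_left [0.684 0.072]
can_scene_bot [0.783 0.192]
mill top [0.682 0.48 ]
t 0.15 pos [0.2663 0.6198 0.2258] yaw -0.4059 width 0.0877 F [ 0.2 -0.1 -0.7] -> delta [ 7.371  6.443 -1.236] turn 12.537 mm 592
```

Emit:
jog_arm(
  deltas=[
    [[0.3, 0.3, -1.0, 1.0], [1.0, 0.9, -1.24, 3.0], [1.7, 1.5, -1.24, 5.0], [2.4, 2.1, -1.24, 7.0], [3.1, 2.7, -1.24, 9.0], [3.8, 3.3, -1.24, 11.0], [4.5, 3.9, -1.24, 12.5], [5.2, 4.5, -1.24, 12.5]],
  ],
)

```text
t: 1.15
eef_pos: [0.4469, 0.2472, 0.301]
ee_rot: [-3.141, 0.0, -1.498]
force: [0.5, 0.7, 0.0]
width: 0.088
gripper_force: 0.0
```

```bash
python3 -c "
from h import *
go(.52,.09,.30,-1.5)"
```

```text
t 1.15 pos [0.4469 0.2472 0.301 ] yaw -1.4982 width 0.088 F [0.5 0.7 0. ] -> delta [ 2.701 -1.025  0.017] turn 0.02 mm 173
```

Emit:
jog_arm(
  deltas=[
    [[0.9, -0.35, 0, 0], [1.8, -0.7, 0, 0], [2.5, -1.0, 0, 0], [2.6, -1.0, 0, 0], [2.6, -1.0, 0, 0], [2.6, -1.0, 0, 0], [2.6, -1.0, 0, 0]],
  ],
)

```text
t: 2.02
eef_pos: [0.5176, 0.0988, 0.3011]
ee_rot: [-3.141, 0.0, -1.495]
force: [-0.3, 0.1, -0.3]
width: 0.0874
gripper_force: 0.0
```

```bash
python3 -c "
from h import *
import pickle
d=shot('wrist','w1.png'); pickle.dump(d,open('w1.pkl','wb'))
go(.52,.09,.30,-1.5)"
```

```text
t 2.08 pos [0.5177 0.0987 0.3011] yaw -1.4951 width 0.0876 F [0.1 0.6 1.1] -> delta [ 0.148 -0.028  0.018] turn 0.056 mm 9
```

View pics/w1.png

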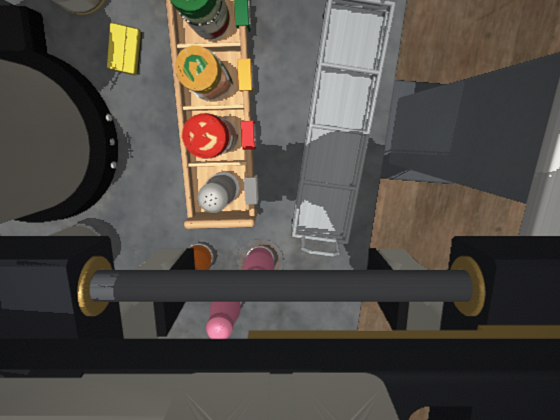

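The wrist view shows the caps: mustard near (199,68), red (206,136), salt dome (213,197), and green partly cut off at (200,0). The steel rack runs from (330,0) to (345,240). I'll enlarge the rack to get its junctions.

```bash
python3 - <<'E'
from h import *
import pickle
d=pickle.load(open('w1.pkl','rb'))
a=cv2.resize(d['img'][0:260,160:410],None,fx=2.3,fy=2.3,interpolation=cv2.INTER_CUBIC)
a=cv2.convertScaleAbs(a,alpha=1.0); cv2.imwrite('pics/w1c.png',a[:,:,::-1])
E
```

```text
(no output)
```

View pics/w1c.png

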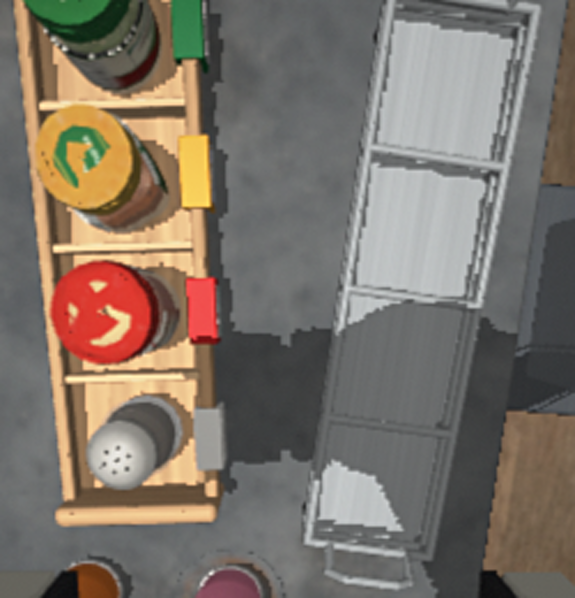

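The crop shows the rack junctions: back wire (388,10), (371,150), (349,292), (330,420), (306,540); front wire (536,10), (507,162), (479,301), (451,431), (432,555). It also shows the red top at (104,311), mustard at (85,157) and the salt dome at (122,452).

```bash
python3 - <<'E' | tail -8
from m import *
W=_fix(pickle.load(open('w1.pkl','rb')))
px=lambda a,b:(160+(a+.5)/2.3-.5,(b+.5)/2.3-.5)
ys=[.139,.068,0,-.068,-.139]
L=[(388,10,1,4),(371,150,1,3),(349,292,1,2),(330,420,1,1),(306,540,1,0),(536,10,-1,4),(507,162,-1,3),(479,301,-1,2),(451,431,-1,1),(432,555,-1,0)]
print('steel',rigid([(.0355*x,ys[i]) for _,_,x,i in L],[plane(W,*px(a,b),.05)[:2] for a,b,_,_ in L]))
for n,a,b,z in [('red',104,311,.118),('must',85,157,.108),('salt',122,452,.1)]: print(n,plane(W,*px(a,b),z).round(4))
C=[(210,437,0),(203,310,1),(196,172,2),(189,28,3)]
print('wood',rigid([(-.042,[.102,.034,-.034,-.102][i]) for *_,i in C],[plane(W,*px(a,b),.042)[:2] for a,b,_ in C]))
C=[(132,378,.068),(123,248,0),(113,104,-.068)]
print('wood dividers',rigid([(0,c[2]) for c in C],[plane(W,*px(c[0],c[1]),.04)[:2] for c in C]))
go(.605,.040,.16,-1.466)
E
```

```text
wood scene 0.044 (array([0.60541363, 0.00588925]), np.float64(0.07766077780347205), [[-1.3, -1.0], [0.5, 0.0], [3.2, 1.1], [-2.3, -0.2]])
wood scene 0.039 (array([0.61229866, 0.00929929]), np.float64(0.07766077780347197), [[-1.3, -2.1], [0.5, -0.4], [3.2, 1.5], [-2.4, 1.0]])
wood side 0.044 (array([0.60805406, 0.00810166]), np.float64(0.10589703844246846), [[-0.0, 1.3], [-0.1, -1.0], [0.1, -0.3]])
wood side 0.039 (array([ 6.09531981e-01, -3.42982217e-05]), np.float64(0.1058970384424682), [[0.0, 0.6], [-0.1, -1.0], [0.1, 0.4]])
red (array([0.6   , 0.041 , 0.1088]), np.float64(1.4))
must (array([ 0.609 , -0.0239,  0.102 ]), np.float64(2.5))
green (array([ 0.6165, -0.0918,  0.1064]), np.float64(1.5))
salt (array([0.5954, 0.1085, 0.0946]), np.float64(2.1))Traceback (most recent call last):
  File "<stdin>", line 2, in <module>
NameError: name '_fix' is not defined
```

```bash
python3 - <<'E' | tail -7
from m import *
from h import _fix
W=_fix(pickle.load(open('w1.pkl','rb')))
px=lambda a,b:(160+(a+.5)/2.3-.5,(b+.5)/2.3-.5)
ys=[.139,.068,0,-.068,-.139]
L=[(388,10,1,4),(371,150,1,3),(349,292,1,2),(330,420,1,1),(306,540,1,0),(536,10,-1,4),(507,162,-1,3),(479,301,-1,2),(451,431,-1,1),(432,555,-1,0)]
print('steel',rigid([(.0355*x,ys[i]) for _,_,x,i in L],[plane(W,*px(a,b),.05)[:2] for a,b,_,_ in L]))
for n,a,b,z in [('red',104,311,.118),('must',85,157,.108),('salt',122,452,.1)]: print(n,plane(W,*px(a,b),z).round(4))
C=[(210,437,0),(203,310,1),(196,172,2),(189,28,3)]
print('wood',rigid([(-.042,[.102,.034,-.034,-.102][i]) for *_,i in C],[plane(W,*px(a,b),.042)[:2] for a,b,_ in C]))
C=[(132,378,.068),(123,248,0),(113,104,-.068)]
print('wood dividers',rigid([(0,c[2]) for c in C],[plane(W,*px(c[0],c[1]),.04)[:2] for c in C]))
go(.605,.040,.16,-1.466)
E
```

```text
steel (array([0.45392082, 0.02503088]), np.float64(-0.052249603365508795), [[0.6, -10.2], [2.7, -0.9], [2.2, -1.2], [2.1, -0.2], [-1.3, 2.5], [-0.4, -1.1], [-0.4, 2.5], [-1.3, 3.2], [-3.2, 2.6], [-0.9, 2.8]])
red [0.598  0.0416 0.118 ]
must [ 0.6095 -0.0211  0.108 ]
salt [0.5922 0.1068 0.1   ]
wood (array([0.60768034, 0.01055461]), np.float64(0.10468036345717623), [[0.0, 0.8], [-0.2, 0.7], [-0.2, 0.7], [0.3, -2.2]])
wood dividers (array([0.60599338, 0.01071684]), np.float64(0.09860494064412925), [[-0.0, 0.4], [0.0, -0.4], [-0.0, 0.0]])
t 2.08 pos [0.5177 0.0987 0.3011] yaw -1.4951 width 0.0876 F [0.1 0.6 1.1] -> delta [ 1.086 -1.377  2.351] turn -0.333 mm 176
```

Both racks and all caps agree across the three views to within a few mm. Next is the red jar.

```bash
python3 -c "
from h import *
go(.600,.0413,.19,-1.471)
go(.600,.0413,.087,-1.471)"
```

```text
t 2.08 pos [0.5177 0.0987 0.3011] yaw -1.4951 width 0.0876 F [0.1 0.6 1.1] -> delta [ 1.058 -1.296  1.851] turn -0.276 mm 150
t 2.08 pos [0.5177 0.0987 0.3011] yaw -1.4951 width 0.0876 F [0.1 0.6 1.1] -> delta [ 1.058 -1.296  3.568] turn -0.276 mm 236
```

Emit:
jog_arm(
  deltas=[
    [[0.5, -0.6, 0.5, -0.28], [1.06, -1.3, 1.0, -0.28], [1.06, -1.3, 1.7, -0.28], [1.06, -1.3, 2.3, -0.28], [1.06, -1.3, 2.9, -0.28], [1.06, -1.3, 3.4, -0.28], [1.06, -1.3, 3.57, -0.28], [1.06, -1.3, 3.57, -0.28]],
  ],
)

```text
t: 3.08
eef_pos: [0.6005, 0.0405, 0.0867]
ee_rot: [3.141, -0.0, -1.471]
force: [0.5, -0.1, 0.3]
width: 0.0878
gripper_force: 0.0
```

Emit:
jog_arm(
  deltas=[
    [[0, 0, 0, 0], [0, 0, 0, 0], [0, 0, 0, 0], [0, 0, 0, 0], [0, 0, 0, 0], [0, 0, 0, 0]],
  ],
  grip=30,
  squeeze=15,
)

```text
t: 3.82
eef_pos: [0.6004, 0.0401, 0.0868]
ee_rot: [3.142, -0.0, -1.472]
force: [-0.3, -0.3, 2.2]
width: 0.0438
gripper_force: 15.0
```

```bash
python3 -c "
from h import *
shot('scene','g1.png');c,s=np.cos(-.055),np.sin(-.055)
for y in (.102,.034,-.034,-.102): print(.4535-s*y,.0238+c*y)
go(.4535-s*.034,.0238+c*.034,.165,-1.5708-.055)"
```

```text
0.4591071720527609 0.12564576388623505
0.4553690573509203 0.05774858796207835
0.4516309426490797 -0.010148587962078348
0.4478928279472391 -0.07804576388623503
t 3.88 pos [0.6005 0.0401 0.0869] yaw -1.4722 width 0.044 F [ 0.6 -0.9  1.2] -> delta [-0.531  2.378 -1.302] turn 1.76 mm 166
```

View pics/g1.png

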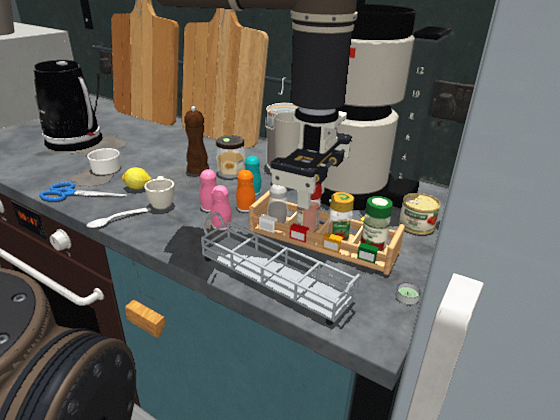

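The scene view shows the gripper closed on the red cap at (315,195). The width of 44 mm matches. Lift it and carry it to the steel rack.

Emit:
jog_arm(
  deltas=[
    [[0, 0, -0.4, 0], [0, 0, -1.1, 0], [-0.1, 0.5, -1.3, 0.5], [-0.2, 1.1, -1.3, 1.0], [-0.4, 1.8, -1.3, 1.5], [-0.53, 2.38, -1.3, 1.76], [-0.53, 2.38, -1.3, 1.76], [-0.53, 2.38, -1.3, 1.76]],
  ],
)

```text
t: 4.88
eef_pos: [0.4556, 0.058, 0.1651]
ee_rot: [-3.141, 0.0, -1.625]
force: [-0.4, 0.6, -0.9]
width: 0.0441
gripper_force: 15.0
```

```bash
python3 -c "
from h import *
shot('scene','p1.png'); go(.4554,.0572,.087,-1.626)
d=shot('wrist'); a=d['img'][0:270,130:430]; cv2.imwrite('pics/p1w.png',cv2.resize(a,None,fx=2,fy=2)[:,:,::-1])"
```

```text
t 4.92 pos [0.4558 0.0579 0.1649] yaw -1.6255 width 0.0442 F [ 0.   0.2 -0.5] -> delta [0.013 0.007 1.299] turn 0.006 mm 78
```

View pics/p1w.png

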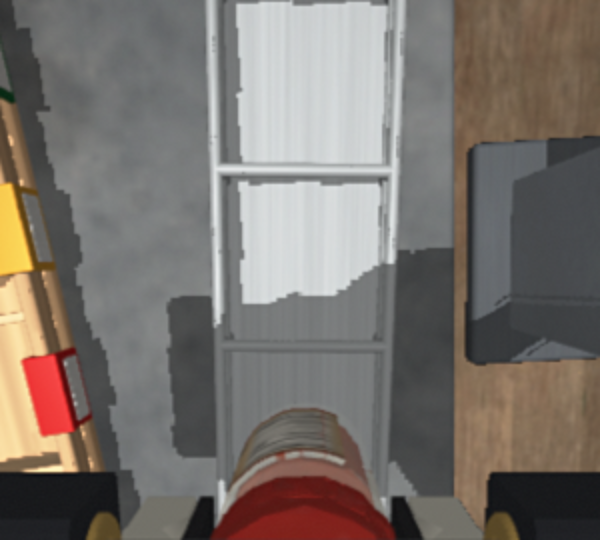

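The wrist view shows the jar centred at col ~300, between the rack wires at cols 215 and 392. Dividers are at rows 346 and 170. I'll check these against the rack model.

```bash
python3 -c "
from h import *
d=shot('wrist')
for c,r,y in ((303.5,346,0),(306,170,-.068)): print(plane(d,130+c/2,r/2,.049), .4535+.055*y,.0238+y)"
```

```text
[0.45366349 0.02442239 0.049     ] 0.4535 0.0238
[ 0.44905155 -0.04315736  0.049     ] 0.44976 -0.0442
```

Emit:
jog_arm(
  deltas=[
    [[0, 0, 0.5, 0], [0, 0, 0.9, 0], [0, 0, 1.15, 0], [0, 0, 1.25, 0], [0, 0, 1.28, 0], [0, 0, 1.3, 0], [0, 0, 1.3, 0]],
  ],
)

```text
t: 5.9
eef_pos: [0.4555, 0.0579, 0.0872]
ee_rot: [-3.141, 0.0, -1.626]
force: [-1.0, -0.3, -1.1]
width: 0.0442
gripper_force: 15.0
```

Emit:
jog_arm(
  deltas=[
    [[0, 0, 0.01, 0], [0, 0, 0.01, 0], [0, 0, 0.01, 0], [0, 0, 0.01, 0], [0, 0, -0.3, 0], [0, 0, -0.9, 0], [0, 0, -1.4, 0], [0, 0, -1.4, 0]],
  ],
  grip=86,
)

```text
t: 6.9
eef_pos: [0.4566, 0.0584, 0.1731]
ee_rot: [-3.137, 0.002, -1.625]
force: [-0.7, -0.0, -0.2]
width: 0.0857
gripper_force: 0.0
```

```bash
python3 -c "
from h import *
go(.609,-.0225,.079,-1.471)"
```

```text
t 6.9 pos [0.4566 0.0584 0.1731] yaw -1.6254 width 0.0857 F [-0.7 -0.  -0.2] -> delta [ 1.207 -2.61   1.568] turn -1.769 mm 197
```

Emit:
jog_arm(
  deltas=[
    [[0.3, -0.65, 0, -0.5], [0.6, -1.3, 0, -1.0], [0.9, -2.0, 0, -1.5], [1.2, -2.62, 0, -1.77], [1.2, -2.62, 0.3, -1.77], [1.2, -2.62, 1.0, -1.77], [1.2, -2.62, 1.5, -1.77], [1.2, -2.62, 1.53, -1.77]],
  ],
)

```text
t: 7.9
eef_pos: [0.606, -0.0233, 0.0759]
ee_rot: [3.136, -0.001, -1.472]
force: [-0.6, -0.6, 0.6]
width: 0.0859
gripper_force: 0.0
```

Emit:
jog_arm(
  deltas=[
    [[0, 0, 0, 0], [0, 0, 0, 0], [0, 0, 0, 0], [0, 0, 0, 0], [0, 0, 0, 0], [0, 0, 0, 0]],
  ],
  grip=30,
)

```text
t: 8.65
eef_pos: [0.6086, -0.0228, 0.0794]
ee_rot: [-3.141, -0.0, -1.471]
force: [0.6, 0.1, 2.9]
width: 0.0451
gripper_force: 15.0
```

```bash
python3 -c "
from h import *
d=shot('scene','g2.png')
go(.4516,-.0097,.165,-1.626)"
```

```text
t 8.7 pos [ 0.6087 -0.0227  0.0794] yaw -1.4711 width 0.0449 F [ 0.5 -0.6  2.7] -> delta [-0.477  2.583 -1.426] turn 1.776 mm 179
```

View pics/g2.png

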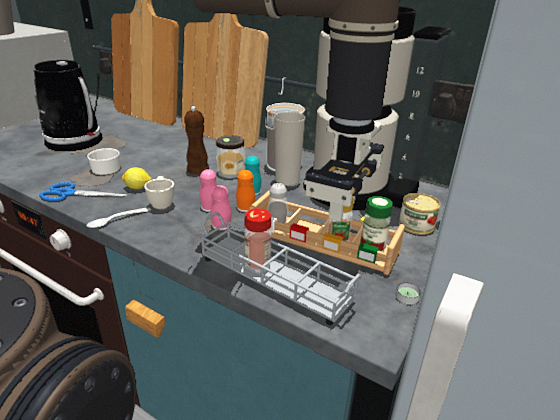

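The scene view shows red standing in cell 2 of the steel rack at (257,245), and the gripper on the mustard cap at (340,205). A 45 mm opening for a 42 mm cap is odd, so I'll check closely for tilt.

```bash
python3 -c "
from h import *
a=cv2.resize(shot('scene')['img'][150:290,280:400],None,fx=3.3,fy=3.3,interpolation=cv2.INTER_CUBIC)
b=cv2.resize(shot('side')['img'][110:250,220:340],None,fx=3.3,fy=3.3,interpolation=cv2.INTER_CUBIC)
cv2.imwrite('pics/g2c.png',np.hstack([a,b])[:,:,::-1])"
```

```text
(no output)
```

View pics/g2c.png

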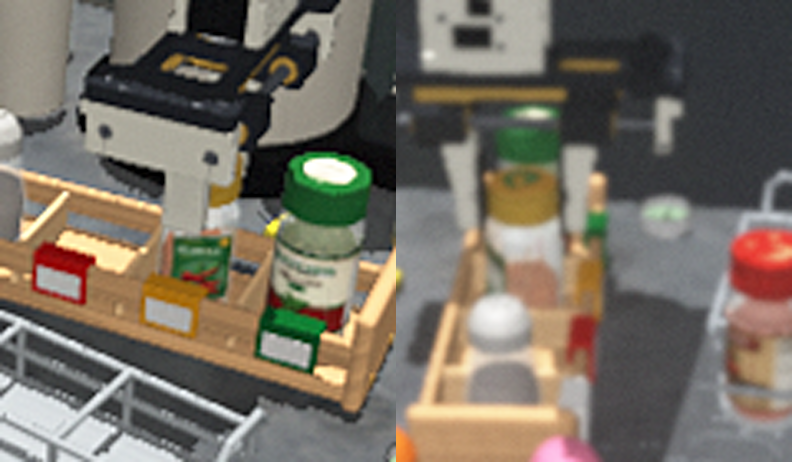

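The mustard jar is upright between the fingers in both views, so the cap is probably just wider than the body. Lift and carry it.

Emit:
jog_arm(
  deltas=[
    [[0, 0, -0.3, 0], [0, 0, -1.0, 0], [-0.1, 0.5, -1.4, 0.5], [-0.2, 1.2, -1.4, 1.0], [-0.4, 1.9, -1.4, 1.5], [-0.48, 2.58, -1.4, 1.77], [-0.48, 2.58, -1.4, 1.77], [-0.48, 2.58, -1.4, 1.77]],
  ],
)

```text
t: 9.8
eef_pos: [0.4515, -0.0094, 0.1632]
ee_rot: [-3.141, 0.0, -1.625]
force: [0.4, -0.2, -1.2]
width: 0.0449
gripper_force: 15.0
```

```bash
python3 -c "
from h import *
go(.4516,-.0097,.0794,-1.626)"
```

```text
t 9.8 pos [ 0.4515 -0.0094  0.1632] yaw -1.6252 width 0.0449 F [ 0.4 -0.2 -1.2] -> delta [ 0.006 -0.002  1.396] turn 0.009 mm 84
```

Emit:
jog_arm(
  deltas=[
    [[0, 0, 0.5, 0], [0, 0, 1.0, 0], [0, 0, 1.25, 0], [0, 0, 1.35, 0], [0, 0, 1.38, 0], [0, 0, 1.39, 0], [0, 0, 1.39, 0], [0, 0, 1.39, 0]],
  ],
)

```text
t: 10.8
eef_pos: [0.4516, -0.0094, 0.08]
ee_rot: [-3.141, 0.0, -1.626]
force: [-0.2, 0.3, -0.6]
width: 0.0447
gripper_force: 15.0
```

Emit:
jog_arm(
  deltas=[
    [[0, 0, 0.01, 0], [0, 0, 0.01, 0], [0, 0, 0.01, 0], [0, 0, 0.01, 0], [0, 0, -0.3, 0], [0, 0, -0.9, 0], [0, 0, -1.5, 0], [0, 0, -1.5, 0]],
  ],
  grip=86,
)

```text
t: 11.8
eef_pos: [0.4531, -0.009, 0.1723]
ee_rot: [-3.136, 0.002, -1.625]
force: [0.2, 0.1, 0.3]
width: 0.086
gripper_force: 0.0
```

```bash
python3 -c "
from h import *
go(.6165,-.092,.087,-1.471,(.4515,-.0094,.1696,-1.626))"
```

```text
t 11.8 pos [ 0.4515 -0.0094  0.1696] yaw -1.626 width 0.086 F [0.2 0.1 0.3] -> delta [ 1.223 -2.822  1.377] turn -1.776 mm 202
```

Emit:
jog_arm(
  deltas=[
    [[0.3, -0.7, 0, -0.5], [0.6, -1.4, 0, -1.0], [0.9, -2.1, 0, -1.5], [1.2, -2.82, 0, -1.77], [1.22, -2.82, 0.3, -1.77], [1.22, -2.82, 0.9, -1.77], [1.22, -2.82, 1.3, -1.77], [1.22, -2.82, 1.38, -1.77]],
  ],
)

```text
t: 12.8
eef_pos: [0.614, -0.0918, 0.0841]
ee_rot: [3.137, 0.0, -1.472]
force: [0.2, -0.3, 1.4]
width: 0.0857
gripper_force: 0.0
```

Emit:
jog_arm(
  deltas=[
    [[0, 0, 0, 0], [0, 0, 0, 0], [0, 0, 0, 0], [0, 0, 0, 0], [0, 0, 0, 0], [0, 0, 0, 0]],
  ],
  grip=30,
)

```text
t: 13.55
eef_pos: [0.6164, -0.0919, 0.0871]
ee_rot: [-3.141, -0.0, -1.471]
force: [-0.1, -0.3, 2.8]
width: 0.0442
gripper_force: 15.0
```

```bash
python3 -c "
from h import *
go(.4479,-.0776,.165,-1.626)"
```

```text
t 13.55 pos [ 0.6164 -0.0919  0.0871] yaw -1.4713 width 0.0442 F [-0.1 -0.3  2.8] -> delta [-0.517  2.771 -1.298] turn 1.773 mm 186
```

Emit:
jog_arm(
  deltas=[
    [[0, 0, -0.3, 0], [0, 0, -1.0, 0], [-0.1, 0.5, -1.3, 0.5], [-0.2, 1.2, -1.3, 1.0], [-0.4, 2.0, -1.3, 1.5], [-0.52, 2.77, -1.3, 1.77], [-0.52, 2.77, -1.3, 1.77], [-0.52, 2.77, -1.3, 1.77]],
  ],
)

```text
t: 14.55
eef_pos: [0.4485, -0.0772, 0.1661]
ee_rot: [-3.139, 0.0, -1.625]
force: [0.6, -0.5, -0.2]
width: 0.0446
gripper_force: 15.0
```

```bash
python3 -c "
from h import *
go(.4479,-.0776,.0871,-1.626)
b=shot('scene')['img'][170:330,190:410]; cv2.imwrite('pics/p3.png',cv2.resize(b,None,fx=3,fy=3)[:,:,::-1])"
```

```text
t 14.55 pos [ 0.4485 -0.0772  0.1661] yaw -1.6251 width 0.0446 F [ 0.6 -0.5 -0.2] -> delta [0.007 0.01  1.316] turn 0.01 mm 79
```

View pics/p3.png

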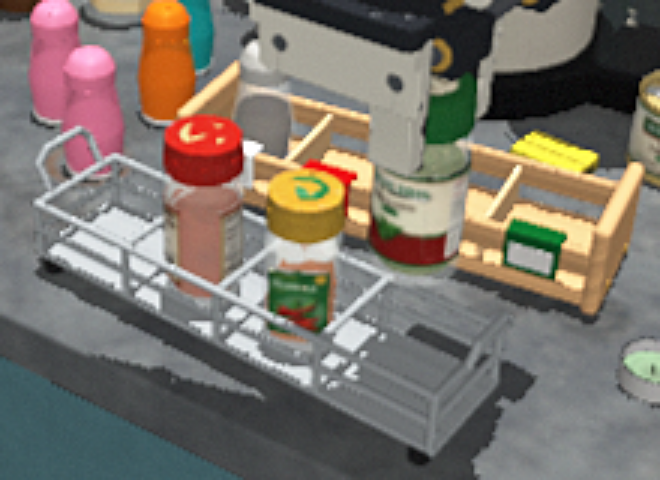

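Red at (205,210) and mustard at (303,260) stand upright in cells 2 and 3. Green hangs upright over cell 4 at (425,200). Lower it.

Emit:
jog_arm(
  deltas=[
    [[0, 0, 0.5, 0], [0, 0, 0.9, 0], [0, 0, 1.15, 0], [0, 0, 1.25, 0], [0, 0, 1.28, 0], [0, 0, 1.29, 0], [0, 0, 1.29, 0], [0, 0, 1.29, 0]],
  ],
)

```text
t: 15.6
eef_pos: [0.448, -0.0773, 0.0878]
ee_rot: [-3.141, 0.0, -1.626]
force: [1.0, -1.1, -0.7]
width: 0.0449
gripper_force: 15.0
```

Emit:
jog_arm(
  deltas=[
    [[0, 0, 0.01, 0], [0, 0, 0.01, 0], [0, 0, 0.01, 0], [0, 0, 0.01, 0], [0, 0, -0.3, 0], [0, 0, -0.9, 0], [0, 0, -1.5, 0], [0, 0, -1.5, 0]],
  ],
  grip=86,
)

```text
t: 16.6
eef_pos: [0.4495, -0.0771, 0.1801]
ee_rot: [-3.136, 0.001, -1.625]
force: [0.1, 0.3, -0.9]
width: 0.0861
gripper_force: 0.0
```

```bash
python3 -c "
from h import *
go(.594,.108,.176,-1.471,(.448,-.0775,.177,-1.626))"
```

```text
t 16.6 pos [ 0.448  -0.0775  0.177 ] yaw -1.626 width 0.0861 F [ 0.1  0.3 -0.9] -> delta [-3.221 -2.259  0.017] turn -1.776 mm 236
```

Emit:
jog_arm(
  deltas=[
    [[-0.6, -0.4, 0, -0.3], [-1.2, -0.85, 0, -0.6], [-1.85, -1.3, 0, -1.0], [-2.5, -1.75, 0, -1.4], [-3.2, -2.25, 0, -1.78], [-3.22, -2.26, 0, -1.78], [-3.22, -2.26, 0, -1.78], [-3.22, -2.26, 0, -1.78]],
  ],
)

```text
t: 17.6
eef_pos: [0.5931, 0.1073, 0.1771]
ee_rot: [3.141, -0.0, -1.471]
force: [-0.3, 0.3, 0.3]
width: 0.086
gripper_force: 0.0
```

```bash
python3 -c "
from h import *
go(.594,.108,.057,-1.471)
a=cv2.resize(shot('wrist')['img'][160:340,200:360],None,fx=2.5,fy=2.5)
b=cv2.resize(shot('side')['img'][120:300,200:360],None,fx=2.5,fy=2.5)
cv2.imwrite('pics/s1.png',np.hstack([a,b])[:,:,::-1])"
```

```text
t 17.6 pos [0.5931 0.1073 0.1771] yaw -1.4712 width 0.086 F [-0.3  0.3  0.3] -> delta [-0.01  -0.017  2.002] turn -0.002 mm 120
```

View pics/s1.png

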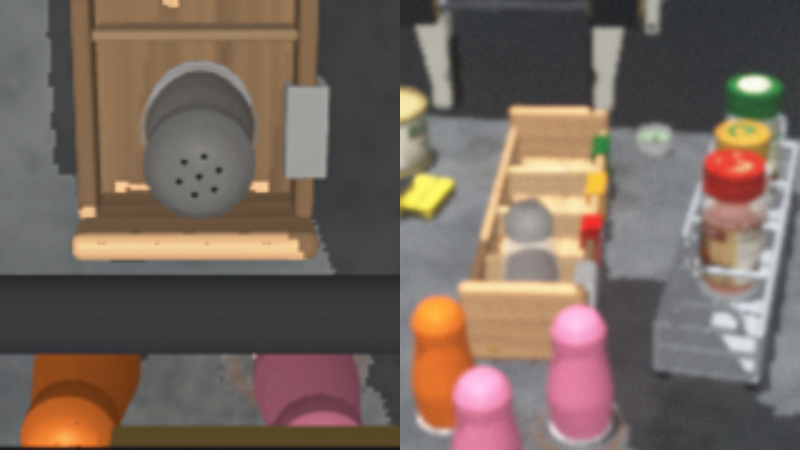

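The left half shows the salt dome's holes centred at (199,173). The side half shows red, mustard and green standing in the steel rack.

```bash
python3 -c "
from h import *
d=shot('wrist'); p=plane(d,200+199.5/2.5,160+172/2.5,.102); print(p); go(p[0],p[1],.057,-1.471)"
```

```text
[0.59415795 0.10974552 0.102     ]
t 17.75 pos [0.5935 0.1074 0.1777] yaw -1.4712 width 0.0863 F [ 0.5 -0.5 -0.8] -> delta [-0.037 -0.015  2.012] turn -0.003 mm 121
```

Emit:
jog_arm(
  deltas=[
    [[-0.03, -0.01, 0.6, 0], [-0.03, -0.01, 1.3, 0], [-0.03, -0.01, 1.8, 0], [-0.03, -0.01, 2.0, 0], [-0.03, -0.01, 2.0, 0], [-0.03, -0.01, 2.0, 0]],
  ],
)

```text
t: 18.5
eef_pos: [0.5951, 0.1102, 0.0588]
ee_rot: [-3.139, 0.001, -1.47]
force: [0.2, -0.4, 1.1]
width: 0.0857
gripper_force: 0.0
```

Emit:
jog_arm(
  deltas=[
    [[0, 0, 0, 0], [0, 0, 0, 0], [0, 0, 0, 0], [0, 0, 0, 0], [0, 0, 0, 0], [0, 0, 0, 0]],
  ],
  grip=30,
)

```text
t: 19.25
eef_pos: [0.5941, 0.1099, 0.0573]
ee_rot: [3.141, -0.0, -1.47]
force: [-0.8, -0.2, -0.3]
width: 0.0366
gripper_force: 14.8
```

```bash
python3 -c "
from h import *
go(.4591,.1257,.150,-1.626)"
```

```text
t 19.25 pos [0.5941 0.1099 0.0573] yaw -1.4705 width 0.0366 F [-0.8 -0.2 -0.3] -> delta [-0.487  2.213 -1.546] turn 1.782 mm 165
```

Emit:
jog_arm(
  deltas=[
    [[0, 0, 0, 0], [0, 0, 0, 0], [0, 0, -0.1, 0], [0, 0, -0.2, 0], [0, 0, -0.2, 0]],
  ],
)

```text
t: 19.88
eef_pos: [0.5946, 0.1102, 0.0702]
ee_rot: [-3.14, 0.0, -1.47]
force: [0.6, -0.4, -1.4]
width: 0.037
gripper_force: 14.8
```

```bash
python3 -c "
from h import *
go(.4591,.1257,.150,-1.626)
a=cv2.resize(shot('scene')['img'][150:260,220:330],None,fx=3.6,fy=3.6,interpolation=cv2.INTER_CUBIC)
b=cv2.resize(shot('side')['img'][150:260,200:310],None,fx=3.6,fy=3.6,interpolation=cv2.INTER_CUBIC)
cv2.imwrite('pics/s2.png',np.hstack([a,b])[:,:,::-1])"
```

```text
t 19.88 pos [0.5946 0.1102 0.0702] yaw -1.4703 width 0.037 F [ 0.6 -0.4 -1.4] -> delta [-0.484  2.222 -1.33 ] turn 1.784 mm 158
```

View pics/s2.png

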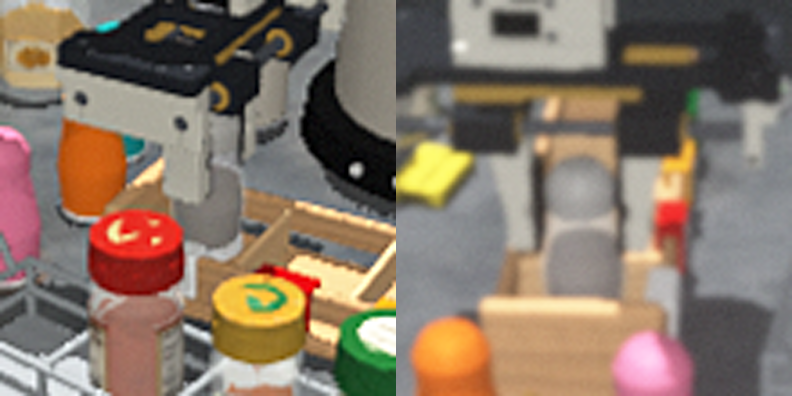

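The shaker is held upright at its waist in both views and is already about 12 mm up. Carry it to cell 1.

Emit:
jog_arm(
  deltas=[
    [[0, 0, -0.5, 0], [0, 0, -1.2, 0], [-0.1, 0.5, -1.33, 0.5], [-0.2, 1.1, -1.33, 1.0], [-0.35, 1.7, -1.33, 1.5], [-0.48, 2.22, -1.33, 1.78], [-0.48, 2.22, -1.33, 1.78], [-0.48, 2.22, -1.33, 1.78]],
  ],
)

```text
t: 20.98
eef_pos: [0.4592, 0.1256, 0.1495]
ee_rot: [-3.141, 0.0, -1.625]
force: [0.4, 1.1, -0.4]
width: 0.0364
gripper_force: 14.8
```

```bash
python3 -c "
from h import *
go(.4591,.1257,.0575,-1.626)"
```

```text
t 20.98 pos [0.4592 0.1256 0.1495] yaw -1.6249 width 0.0364 F [ 0.4  1.1 -0.4] -> delta [-0.002  0.002  1.533] turn 0.012 mm 92
```

Emit:
jog_arm(
  deltas=[
    [[0, 0, 0.5, 0], [0, 0, 1.0, 0], [0, 0, 1.3, 0], [0, 0, 1.45, 0], [0, 0, 1.5, 0], [0, 0, 1.52, 0], [0, 0, 1.53, 0], [0, 0, 1.53, 0]],
  ],
)

```text
t: 21.98
eef_pos: [0.459, 0.1255, 0.0578]
ee_rot: [-3.141, 0.001, -1.626]
force: [-0.2, 0.7, -1.6]
width: 0.0368
gripper_force: 14.8
```

Emit:
jog_arm(
  deltas=[
    [[0, 0, 0, 0], [0, 0, 0, 0], [0, 0, 0, 0], [0, 0, 0, 0], [0, 0, -0.3, 0], [0, 0, -0.9, 0], [0, 0, -1.6, 0], [0, 0, -2.4, 0]],
  ],
  grip=75,
)

```text
t: 22.98
eef_pos: [0.4583, 0.125, 0.2024]
ee_rot: [3.141, -0.001, -1.626]
force: [1.0, 1.2, 0.6]
width: 0.075
gripper_force: 0.0
```

Emit:
jog_arm(
  deltas=[
    [[0, 0, -0.6, 0], [-0.5, 0, -1.4, 0], [-1.0, 0, -1.6, 0], [-1.0, 0, -1.6, 0], [-1.0, 0, -1.6, 0], [-1.0, 0, -1.6, 0]],
  ],
)

```text
t: 23.72
eef_pos: [0.4618, 0.1845, 0.2968]
ee_rot: [3.141, -0.001, -1.626]
force: [-0.2, 0.4, 0.5]
width: 0.0752
gripper_force: 0.0
```

```bash
python3 -c "
from h import *
import pickle
d=shot('wrist'); pickle.dump(d,open('w9.pkl','wb'))
s=shot('scene'); print(arm.get_state()['t'])
a=d['img']; b=cv2.resize(s['img'][170:330,190:410],(560,407))[:, :]
cv2.imwrite('pics/f.png',np.hstack([cv2.resize(a[:300,180:480],(400,400)),cv2.resize(b,(400,400))])[:,:,::-1])"
```

```text
23.825
```

View pics/f.png

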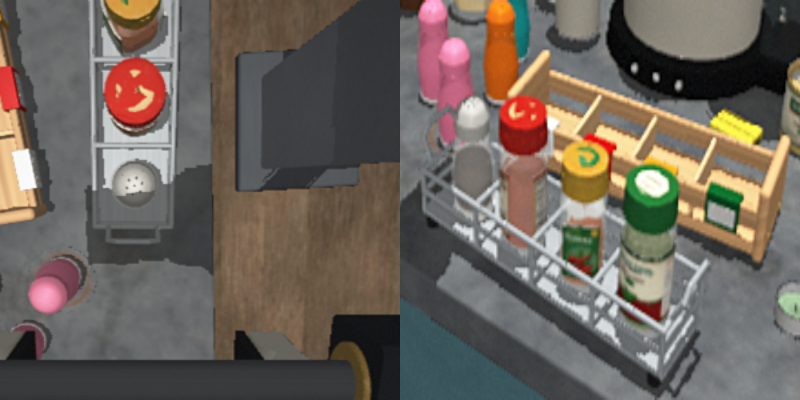

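All four stand upright in the steel rack in the order salt, red, mustard, green. In the wrist view salt (134,184) and red (135,92) sit centred between the wires.

```bash
python3 -c "
from station import arm
print(arm.job_done())"
```

```text
the job is handed in; nothing more can be done
None
```

The salt shaker and the red, mustard and green jars now stand upright in steel-rack cells 1 to 4, matching their clips, and the job was handed in at about 24 s; no verdict came back.

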